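# Load a sample vial into the tube reader

## Task

Load the sample vial into the tube reader: press the reader's thumb button so that its sprung lid pops fully open, stand the capped vial upright in the well, pushed fully home, and let it go, then swing the lid down and press it until it snaps shut and stays latched by itself with the button back up. Be gentle with the reader and feel for the latch rather than forcing button, vial or lid, and leave everything else on the bench where it is.

Things in the scene. Friction and masses are not known exactly. Their poses are not given: they have to be found in the camera images.
- vial_mid (a point): Sample vial: upright white cylinder 24 mm in diameter, 60 mm tall in all with its plain grey cap (26 mm in diameter, top 18 mm), 35 g, foot chamfered 3 mm. It stands on the bench with a lower, wider jar (48 mm wide, 45 tall) and a taller bottle (38 mm wide, 95 tall); the three swap places. Point: on its axis half-way up, 30 mm above its underside; z up.
- reader: Tube reader: fixed white instrument, flat deck 85 mm above the bench. Origin: on the bench straight below its well. Axes, shared by its well and parts: z up, -x to its front (button side), y along the lid's hinge. Case: x -55 to +75, y -90 to +90 mm. A grey collar round the well carries hinge, lid and button together; it is clamped 0 to 14 mm above its lowest setting, which no reading tells.
- well (a point): Centre of the reader's one well at deck level (hidden under the shut lid). Round hole 27 mm in diameter, 35 mm deep, flat floor, mouth chamfered 3 mm: the seated vial stands 25 mm above the deck, its middle 5 mm below this point. Axes as the reader's. The well does not move with the collar.
- lid_hinge (a point): Where the middle of the lid's hinge line would be with the collar lowest: deck level, 45 mm behind the well (+x). The real hinge is 0 to 14 mm higher. The lid is a white hood, open below, 100 mm wide; from the hinge, shut, it covers x -90 to 0, z 0 to 34 mm (30 inside). Open, its roof stands nearly upright 34 to 50 mm behind the hinge. Press it shut on the roof near its front edge.
- lid (a joint): Lid angle, rad: 0 shut on its hard stop, about 0.01 latched, 1.75 fully open. Once let go a spring swings it up in about 1 s, and then resists closing with about 1 to 3 N at the front edge. Past the catch it takes 7 to 12 N down on the roof 12 mm from the front edge; it clicks in the last 1 to 3 mm before the stop. Over 30 N is too much.
- button_top (a point): Centre of the top of the thumb button with the collar lowest (it is really 0 to 14 mm higher): a grey ribbed tab 36 mm wide (y), 34 mm long (x), out from the middle of the reader's front, 80 mm before the well centre, free space below. Press it down. A hook at its rear edge, 18 mm behind this point, rises 24 mm over it. The lid's front edge swings up 24 mm behind this point.
- button (a joint): Button tilt, rad: 0 at rest, 0.28 on its hard stop. It rocks about a pivot 34 mm behind the tab's centre, which is 9.5 mm down at the stop. About 2 N starts it; the lid is let go at about 0.1 to 0.23 rad (3.5 to 8 mm, 3 to 5 N). It springs back by itself, and dips as the lid passes the catch.

How it is judged:
By the outcome, as a careful person would: the job done as asked, in the order asked, and still so for the second after the job is handed in, with the robot touching nothing.
It also fails if it takes over 72 s, if anything falls off the work surface, if the arm or the gripper's body presses on something with over 40 N, if the wrist force passes 120 N, or if a joint passes its speed limit or range.

## Robot

A 6-joint arm with a two-finger parallel gripper is mounted at the origin on the work surface. World frame = base frame: x ahead of the robot, y to its left, z up, the work surface at z = 0. Lengths are in m, angles in rad, forces in N, time in s.
With the tool pointing down it reaches from about 0.25 to 0.775 m from the base axis. Payload 8.9 kg.
Tool frame: the origin (TCP) lies at the very end of the fingers, on their centre line; the grasp point (between the pads) lies 19 mm behind it (manip.grasp_offset is the z of the grasp point in the tool frame, in m); z points along the fingers, y is the direction in which the jaws open and shut (so a half turn about z gives the same grasp; the last joint's range is limited). The gripper opens to 85 mm and grips with 20 to 120 N. Pads are 22 mm wide; open, the fingers measure 114 mm over their backs; the gripper's body (76 mm by 85 mm) begins 54 mm behind the grasp point. The pads swing forward as they close: fully open they stand 13 mm farther back than shut.
Start: joints at [-1.3, 0.291, -0.153, 1.127, 0, 1.431], TCP at [0.209, -0.482, 0.231] pointing down, gripper open.
Joint ranges: [-2.52, 2.52], [-0.91, 1.74], [-1.3, 1.37], [-1.96, 2.02], [-1.52, 1.47], [-3.14, 3.14]. Speed limits (rad/s): [2.22, 2.22, 2.79, 3.14, 3.14, 3.14].

## Interface

Orientations are given as [roll, pitch, yaw] about the fixed x, y, z axes, in that order (R = Rz(yaw) Ry(pitch) Rx(roll)).
In Python, from station import manip gives the robot as it stands.
- The arm moves only by the tool drive_tool, never from a script. Its argument "rows" is a list of rows, each an object of numbers: "dx", "dy", "dz": the shift along the tool's x, y, z in m; "rx", "ry", "rz": the turn, a rotation vector about the tool's x, y, z in rad; "jaw": the finger opening in m, from 0 to 0.0854. A call has 1 to 20 rows; each row is the pose to reach, as a shift and turn from the pose commanded when the call began, along the tool's axes at that moment; what a row does not reach only later rows make up. A row lasts 1/10 s, in which the tool goes at most 50 mm and 8.59 degrees, less where a joint would pass 70% of its speed; a pose out of reach is approached as far as the arm can. A call with a gripper value outside its range is refused whole. The fingers move at their own pace and stop on an object; "force" is the grip in N (left out, the last holds). Time passes only in rows, so rows that repeat a pose let the fingers close. It gives the time, the measured TCP pose, the force and the opening at its end, in the units of the state.
- manip.read_state(): the state, without advancing time (a new reading comes with each control period).
- manip.snapshot(name): name is "side" or "top" or "wrist"; returns the picture (420x560x3 uint8, red, green, blue); there is no depth.
- manip.camera_params(name): a dict with "fx", "fy", "cx", "cy" (pixels), "R" (3x3) and "t" (3): a world point X has camera coordinates R X + t. Camera axes: x right, y down, z forward; pixel columns grow to the right and rows downward; lengths in m; the calibration is good to about 2 mm. A picture is of the moment at which its call begins: read the wrist's pose just before it. camera_params takes no time and is no camera call; for the wrist camera it gives the pose at the moment of the call.
- manip.sign_off(): hands the job in, once; it reports no verdict.
The state is a dict: "time_s": time; "q": joint angles; "joint_vel": joint speeds; "tau": joint torques, N m; "tcp_pos": TCP position; "ee_rot": TCP orientation; "wrist_force": force on the tool from outside, world axes, zero at the start; "ft_torque": the same for the moment, N m; "gripper_width": finger opening in m.
Only numpy, scipy, OpenCV 4.12 (cv2) and the standard library are available. Lean on these libraries where they do the work, as an engineer would, in place of code of your own. Each camera call takes 0.05 s, during which the arm holds its last target. There are 200 camera calls.

## Working session

There is one attempt and no reset: what is moved stays moved. The work goes in short steps, Python scripts to look and compute and a tool call to move; the robot and the scene stay as the last step left them, time stands still between calls to the robot, and variables do not carry over. Pictures are saved under pics/ and viewed, about 8 in all and at most 12, crops included, and the job is handed in when it is done.

Besides the shell and the picture viewer there is one more tool, called after ">>>" by a JSON object that holds its "fn" and its "kwargs", one argument or row to a line. drive_tool: Moves the arm, as the interface text tells. Its arguments: {"type":"object","properties":{"rows":{"type":"array"},"force":{"type":"number"}},"required":["rows"]}

```bash
mkdir -p pics; ls; cat > h.py <<'E'
import numpy as np, cv2
from station import manip
def snap(cam,name,crop=None,scale=1):
    p=manip.camera_params(cam); im=manip.snapshot(cam)[:,:,::-1]
    if crop: x0,y0,x1,y1=crop; im=im[y0:y1,x0:x1]
    if scale!=1: im=cv2.resize(im,None,fx=scale,fy=scale,interpolation=cv2.INTER_CUBIC)
    cv2.imwrite('pics/'+name+'.png',im); return p
def ray(p,u,v):
    R=np.array(p['R']);t=np.array(p['t']);d=R.T@np.array([(u-p['cx'])/p['fx'],(v-p['cy'])/p['fy'],1]);return -R.T@t,d
def atz(p,u,v,z):
    c,d=ray(p,u,v);return c+d*(z-c[2])/d[2]
def proj(p,X):
    c=np.array(p['R'])@np.array(X)+np.array(p['t']);return np.array([p['fx']*c[0]/c[2]+p['cx'],p['fy']*c[1]/c[2]+p['cy']])
E
python3 - <<'E'
from h import *
a=manip.snapshot('top')[:,:,::-1];b=manip.snapshot('side')[:,:,::-1]
cv2.imwrite('pics/top.png',cv2.resize(a,(800,600),interpolation=cv2.INTER_CUBIC))
cv2.imwrite('pics/side.png',cv2.resize(b,(800,600),interpolation=cv2.INTER_CUBIC))
for c in('top','side','wrist'):
    p=manip.camera_params(c);print(c,p['fx'],p['cx'],p['cy'],np.round(p['R'],3).tolist(),np.round(p['t'],3),(-np.array(p['R']).T@p['t']).round(3))
s=manip.read_state();print(s['tcp_pos'],s['ee_rot'],s['wrist_force'],s['gripper_width'],manip.grasp_offset)
E
```

```text
pics
top 387.0968270980886 283.5701391629697 208.02191993358866 [[-0.027, -0.999, 0.017], [-0.982, 0.023, -0.185], [0.184, -0.022, -0.983]] [-0.051  0.552  0.674] [ 0.417 -0.049  0.765]
side 490.7504281180595 276.4090259137746 210.837297534823 [[0.966, -0.258, 0.007], [-0.188, -0.722, -0.665], [0.176, 0.642, -0.746]] [-0.551  0.099  0.809] [ 0.408 -0.59   0.674]
wrist 294.7721592878503 281.214990614302 212.99565204975923 [[0.397, -0.918, -0.001], [-0.88, -0.381, 0.284], [-0.261, -0.111, -0.959]] [-0.525 -0.036  0.38 ] [ 0.276 -0.453  0.374]
[ 0.20906861 -0.48115854  0.23079061] [-3.14044046e+00 -1.60979769e-04  4.09805868e-01] [-0.26358585 -0.12749172  0.37606802] 0.08536639804657344 -0.0187
```

View pics/top.png

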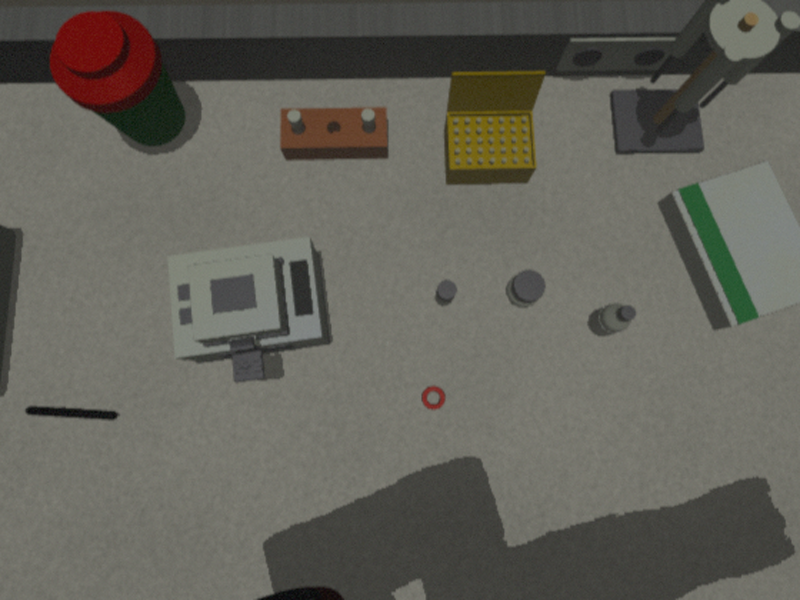

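View pics/side.png

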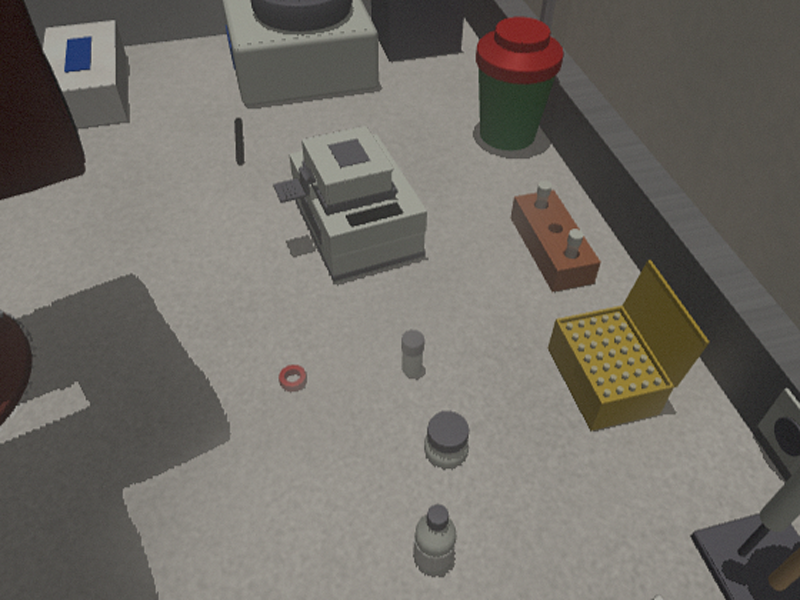

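Top view: reader at about (245,300), with its front towards the robot, button at (248,365) and vial at (446,291). The jar and bottle are to the vial's right. The side view agrees, with the vial cap at (412,340).

```bash
python3 - <<'E'
from h import *
a=cv2.imread('pics/top.png');b=cv2.imread('pics/side.png')
A=a[230:390,160:335];B=b[120:290,265:435]
f=lambda i:cv2.resize(i,(400,int(400*i.shape[0]/i.shape[1])),interpolation=cv2.INTER_CUBIC)
A,B=f(A),f(B);h=max(len(A),len(B))
A=cv2.convertScaleAbs(np.hstack([cv2.copyMakeBorder(i,0,h-len(i),0,0,0) for i in(A,B)]),alpha=1.3)
cv2.imwrite('pics/z.png',A);print(A.shape)
pt,ps=manip.camera_params('top'),manip.camera_params('side')
s=.7
def tri(a,b):
    M=[];r=[]
    for p,(u,v) in((pt,a),(ps,b)):
        c,d=ray(p,u*s,v*s);d/=np.linalg.norm(d);P=np.eye(3)-np.outer(d,d);M.append(P);r.append(P@c)
    M=np.vstack(M);return np.linalg.lstsq(M,np.hstack(r),rcond=None)[0]
print('vial top',atz(pt,446*s,288*s,.06),atz(ps,412*s,338*s,.06))
for c in((168,257),(312,240),(323,340),(178,357)):print(atz(pt,c[0]*s,c[1]*s,.085).round(4))
for c in((426,213),(333,247)):print('side',atz(ps,c[0]*s,c[1]*s,.085).round(4))
E
```

```text
(400, 800, 3)
vial top [ 0.56033909 -0.11814998  0.06      ] [ 0.55740524 -0.12052551  0.06      ]
[0.6033 0.2332 0.085 ]
[0.6216 0.0525 0.085 ]
[0.4935 0.0385 0.085 ]
[0.4772 0.2147 0.085 ]
side [0.624  0.0509 0.085 ]
side [0.4975 0.0197 0.085 ]
```

View pics/z.png

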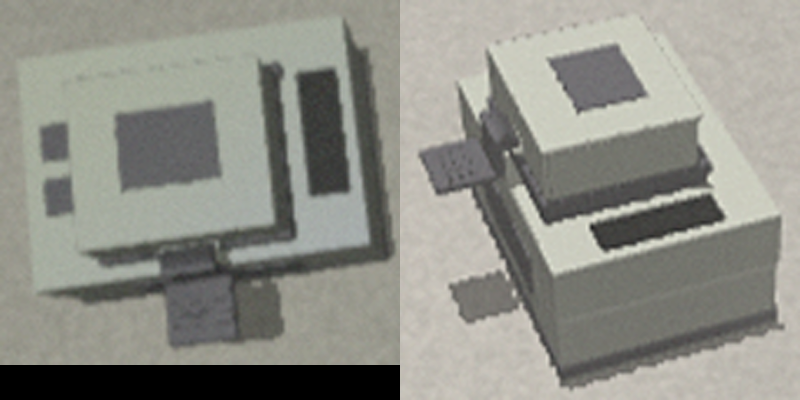

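```bash
python3 - <<'E'
from h import *
from scipy.optimize import least_squares
pt,ps=manip.camera_params('top'),manip.camera_params('side')
T=lambda u,v:((160+u/2.2857)*.7,(230+v/2.2857)*.7)
S=lambda u,v:((265+(u-400)/2.353)*.7,(120+v/2.353)*.7)
obs=[]
def add(p,f,kind,X,uv): obs.append((p,f(*uv),kind,X))
for X,uv in(((75,90),(20,62)),((75,-90),(345,17)),((-55,-90),(370,247)),((-55,90),(40,292))):add(pt,T,'d',X,uv)
for X,uv in(((75,-90),(779,217)),((-55,-90),(553,274)),((-55,90),(457,85))):add(ps,S,'d',X,uv)
for X,uv in(((45,50),(68,85)),((45,-50),(262,57)),((-45,-50),(273,235)),((-45,50),(80,250))):add(pt,T,'r',X,uv)
for X,uv in(((-45,50),(488,50)),((-45,-50),(546,150)),((45,-50),(700,117)),((45,50),(637,14))):add(ps,S,'r',X,uv)
for X,uv in(((-97,-18),(237,342)),((-97,18),(170,347))):add(pt,T,'b',X,uv)
for X,uv in(((-97,18),(420,153)),((-97,-18),(436,192))):add(ps,S,'b',X,uv)
def f(q,full=False):
    x,y,a,h,b,tx,ty,sx,sy=q;r=[]
    for p,uv,k,X in obs:
        z={'d':.085,'r':.119+h,'b':.085+b}[k]
        w=[x+np.cos(a)*X[0]/1e3-np.sin(a)*X[1]/1e3,y+np.sin(a)*X[0]/1e3+np.cos(a)*X[1]/1e3,z]
        r.append(proj(p,w)+((tx,ty) if p is pt else (sx,sy))-uv)
    r=np.array(r)
    return r if full else np.r_[r.ravel(),np.array(q[5:])*1.0]
s=least_squares(f,[.54,.13,-.1,.007,0,0,0,0,0],x_scale=[.1,.1,.1,.01,.01,1,1,1,1],loss='soft_l1')
print(s.x.round(4));print(f(s.x,1).round(1).tolist())
E
```

```text
[0.5415 0.1348 0.1123 0.0116 0.0118 0.0291 0.5073 0.2277 0.3325]
[[-0.1, -1.0], [0.1, -0.1], [0.4, -0.0], [-1.6, 0.3], [0.8, -0.3], [-0.3, 0.3], [0.3, -1.7], [-0.6, -1.0], [-0.3, -0.2], [1.6, -2.2], [-0.5, 1.5], [-0.4, -0.5], [-1.4, 1.7], [1.1, 0.1], [0.7, 0.3], [0.9, 0.2], [0.2, 1.6], [-0.8, -0.2], [-0.4, 0.0]]
```

Fit: well at (0.5415, 0.1348), yaw 0.112, collar about 11.6 mm up, so the button top is at about z 0.097. Next I move above the button with the fingers shut.

>>> {"fn": "drive_tool", "kwargs": {
  "rows": [
    {"dx":0.469,"dy":-0.457,"dz":0.08,"rz":0.298,"jaw":0},
    {"dx":0.469,"dy":-0.457,"dz":0.08,"rz":0.298,"jaw":0},
    {"dx":0.469,"dy":-0.457,"dz":0.08,"rz":0.298,"jaw":0},
    {"dx":0.469,"dy":-0.457,"dz":0.08,"rz":0.298,"jaw":0},
    {"dx":0.469,"dy":-0.457,"dz":0.08,"rz":0.298,"jaw":0},
    {"dx":0.469,"dy":-0.457,"dz":0.08,"rz":0.298,"jaw":0},
    {"dx":0.469,"dy":-0.457,"dz":0.08,"rz":0.298,"jaw":0},
    {"dx":0.469,"dy":-0.457,"dz":0.08,"rz":0.298,"jaw":0},
    {"dx":0.469,"dy":-0.457,"dz":0.08,"rz":0.298,"jaw":0},
    {"dx":0.469,"dy":-0.457,"dz":0.08,"rz":0.298,"jaw":0},
    {"dx":0.469,"dy":-0.457,"dz":0.08,"rz":0.298,"jaw":0},
    {"dx":0.469,"dy":-0.457,"dz":0.08,"rz":0.298,"jaw":0},
    {"dx":0.469,"dy":-0.457,"dz":0.08,"rz":0.298,"jaw":0},
    {"dx":0.469,"dy":-0.457,"dz":0.08,"rz":0.298,"jaw":0},
    {"dx":0.469,"dy":-0.457,"dz":0.08,"rz":0.298,"jaw":0},
    {"dx":0.469,"dy":-0.457,"dz":0.08,"rz":0.298,"jaw":0},
    {"dx":0.469,"dy":-0.457,"dz":0.08,"rz":0.298,"jaw":0}
  ]
}}

```text
invalid input
```

```bash
python3 - <<'E'
from h import *
p=snap('wrist','w1',None,1.4286)
s=manip.read_state();print(s['time_s'],s['tcp_pos'],s['ee_rot'],s['wrist_force'],s['gripper_width'])
def R(x,y,z):
    a=.1123;return [.5415+x*np.cos(a)-y*np.sin(a),.1348+x*np.sin(a)+y*np.cos(a),z]
for q in((-63,18),(-63,-18),(-97,18),(-97,-18)):print(q,(proj(p,R(q[0]/1e3,q[1]/1e3,.0968))*1.4286).round())
for q in((-45,50),(-45,-50)):print(q,(proj(p,R(q[0]/1e3,q[1]/1e3,.1306))*1.4286).round())
print((proj(p,s['tcp_pos'])*1.4286).round())
E
```

```text
0.15 [ 0.20909307 -0.48122385  0.23087981] [-3.14063209e+00 -1.35493433e-04  4.09796721e-01] [-0.05818608 -0.11463839  1.10118487] 0.08538941726353486
(-63, 18) [ -948. -1088.]
(-63, -18) [ -824. -1032.]
(-97, 18) [-894. -921.]
(-97, -18) [-779. -872.]
(-45, 50) [-1554. -1673.]
(-45, -50) [-1064. -1430.]
[401. 381.]
```

View pics/w1.png

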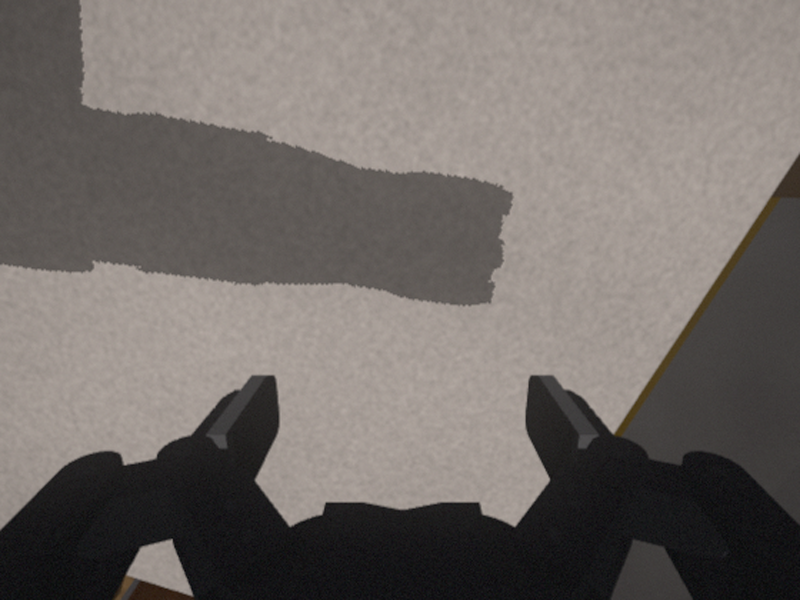

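The move was refused as "invalid input", so the picture shows only open fingers over the bench at the start pose. I'll retry with a force value.

>>> {"fn": "drive_tool", "kwargs": {
  "rows": [
    {"dx":0.469,"dy":-0.457,"dz":0.08,"rx":0.0,"ry":0.0,"rz":0.298,"jaw":0.001}
  ],
  "force": 25
}}

```text
time_s: 0.25
tcp_pos: [0.2273, -0.4393, 0.2251]
ee_rot: [3.139, 0.001, 0.257]
wrist_force: [1.1, -0.1, 0.7]
gripper_width: 0.0734
```

>>> {"fn": "drive_tool", "kwargs": {
  "rows": [
    {"dx":0.366,"dy":-0.488,"dz":0.075,"rz":0.145,"jaw":0.001},
    {"dx":0.366,"dy":-0.488,"dz":0.075,"rz":0.145,"jaw":0.001},
    {"dx":0.366,"dy":-0.488,"dz":0.075,"rz":0.145,"jaw":0.001},
    {"dx":0.366,"dy":-0.488,"dz":0.075,"rz":0.145,"jaw":0.001},
    {"dx":0.366,"dy":-0.488,"dz":0.075,"rz":0.145,"jaw":0.001},
    {"dx":0.366,"dy":-0.488,"dz":0.075,"rz":0.145,"jaw":0.001},
    {"dx":0.366,"dy":-0.488,"dz":0.075,"rz":0.145,"jaw":0.001},
    {"dx":0.366,"dy":-0.488,"dz":0.075,"rz":0.145,"jaw":0.001},
    {"dx":0.366,"dy":-0.488,"dz":0.075,"rz":0.145,"jaw":0.001},
    {"dx":0.366,"dy":-0.488,"dz":0.075,"rz":0.145,"jaw":0.001},
    {"dx":0.366,"dy":-0.488,"dz":0.075,"rz":0.145,"jaw":0.001},
    {"dx":0.366,"dy":-0.488,"dz":0.075,"rz":0.145,"jaw":0.001},
    {"dx":0.366,"dy":-0.488,"dz":0.075,"rz":0.145,"jaw":0.001},
    {"dx":0.366,"dy":-0.488,"dz":0.075,"rz":0.145,"jaw":0.001},
    {"dx":0.366,"dy":-0.488,"dz":0.075,"rz":0.145,"jaw":0.001}
  ],
  "force": 25
}}

```text
invalid input
```

```bash
python3 - <<'E'
from h import *
p=snap('wrist','w2',None,1.4286)
s=manip.read_state();print(s['time_s'],s['tcp_pos'],s['ee_rot'],s['wrist_force'],s['gripper_width'])
def R(x,y,z):
    a=.1123;return [.5415+x*np.cos(a)-y*np.sin(a),.1348+x*np.sin(a)+y*np.cos(a),z]
for q in((-63,18),(-63,-18),(-97,18),(-97,-18)):print(q,(proj(p,R(q[0]/1e3,q[1]/1e3,.0968))*1.4286).round())
for q in((-45,50),(-45,-50)):print(q,(proj(p,R(q[0]/1e3,q[1]/1e3,.1306))*1.4286).round())
print((proj(p,s['tcp_pos'])*1.4286).round())
E
```

```text
0.3 [ 0.22892649 -0.42810959  0.2230735 ] [-3.13411962e+00 -1.46323103e-03  2.38499377e-01] [ 1.50938099  9.00384676 -0.34973545] 0.06635185250734754
(-63, 18) [-857. -648.]
(-63, -18) [-757. -627.]
(-97, 18) [-801. -521.]
(-97, -18) [-707. -502.]
(-45, 50) [-1329.  -973.]
(-45, -50) [-961. -888.]
[373. 368.]
```

View pics/w2.png

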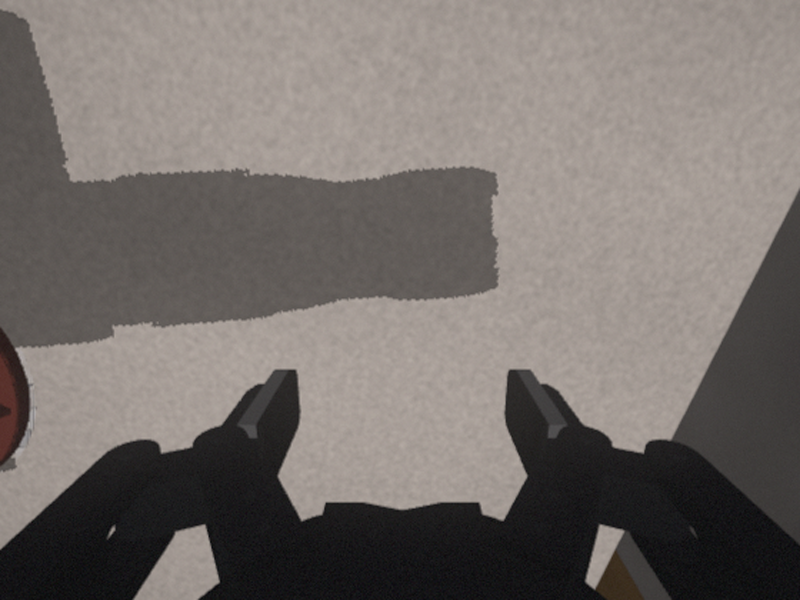

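Probably all seven keys are needed in each row. The picture shows the same empty bench. Retrying.

>>> {"fn": "drive_tool", "kwargs": {
  "rows": [
    {"dx":0.352,"dy":-0.484,"dz":0.073,"rx":0,"ry":0,"rz":0.126,"jaw":0.001},
    {"dx":0.352,"dy":-0.484,"dz":0.073,"rx":0,"ry":0,"rz":0.126,"jaw":0.001},
    {"dx":0.352,"dy":-0.484,"dz":0.073,"rx":0,"ry":0,"rz":0.126,"jaw":0.001},
    {"dx":0.352,"dy":-0.484,"dz":0.073,"rx":0,"ry":0,"rz":0.126,"jaw":0.001},
    {"dx":0.352,"dy":-0.484,"dz":0.073,"rx":0,"ry":0,"rz":0.126,"jaw":0.001},
    {"dx":0.352,"dy":-0.484,"dz":0.073,"rx":0,"ry":0,"rz":0.126,"jaw":0.001},
    {"dx":0.352,"dy":-0.484,"dz":0.073,"rx":0,"ry":0,"rz":0.126,"jaw":0.001},
    {"dx":0.352,"dy":-0.484,"dz":0.073,"rx":0,"ry":0,"rz":0.126,"jaw":0.001},
    {"dx":0.352,"dy":-0.484,"dz":0.073,"rx":0,"ry":0,"rz":0.126,"jaw":0.001},
    {"dx":0.352,"dy":-0.484,"dz":0.073,"rx":0,"ry":0,"rz":0.126,"jaw":0.001},
    {"dx":0.352,"dy":-0.484,"dz":0.073,"rx":0,"ry":0,"rz":0.126,"jaw":0.001},
    {"dx":0.352,"dy":-0.484,"dz":0.073,"rx":0,"ry":0,"rz":0.126,"jaw":0.001},
    {"dx":0.352,"dy":-0.484,"dz":0.073,"rx":0,"ry":0,"rz":0.126,"jaw":0.001},
    {"dx":0.352,"dy":-0.484,"dz":0.073,"rx":0,"ry":0,"rz":0.126,"jaw":0.001}
  ],
  "force": 25
}}

```text
time_s: 1.7
tcp_pos: [0.4434, 0.1237, 0.1517]
ee_rot: [3.141, 0.001, 0.137]
wrist_force: [0.1, -0.6, -0.2]
gripper_width: 0.0013
```

```bash
python3 - <<'E'
from h import *
p=snap('wrist','w3',None,1.4286)
s=manip.read_state();print(s['time_s'],s['tcp_pos'],s['ee_rot'],s['wrist_force'],s['gripper_width'])
def R(x,y,z):
    a=.1123;return [.5415+x*np.cos(a)-y*np.sin(a),.1348+x*np.sin(a)+y*np.cos(a),z]
for q in((-63,18),(-63,-18),(-97,18),(-97,-18)):print(q,(proj(p,R(q[0]/1e3,q[1]/1e3,.0968))*1.4286).round())
for q in((-45,50),(-45,-50)):print(q,(proj(p,R(q[0]/1e3,q[1]/1e3,.1306))*1.4286).round())
print((proj(p,s['tcp_pos'])*1.4286).round())
E
```

```text
1.75 [0.44324013 0.12265015 0.15193756] [3.14133503e+00 1.21587407e-03 1.35400259e-01] [-0.5932858  -0.49661638 -1.51323276] 0.0011493262629639221
(-63, 18) [365. 259.]
(-63, -18) [441. 261.]
(-97, 18) [365. 327.]
(-97, -18) [437. 328.]
(-45, 50) [275. 227.]
(-45, -50) [534. 233.]
[404. 382.]
```

View pics/w3.png

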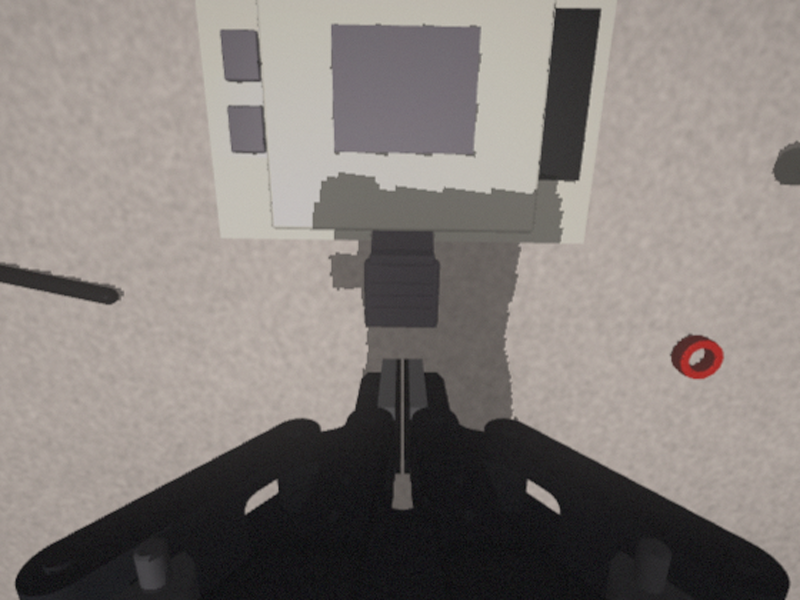

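The wrist view matches the model: tab at (365–438, 258–327), lid front edge at row 228. Next: align and descend to just above the tab.

>>> {"fn": "drive_tool", "kwargs": {
  "rows": [
    {"dx":0.014,"dy":-0.001,"dz":0.0,"rx":0,"ry":0,"rz":0.023,"jaw":0.001},
    {"dx":0.014,"dy":-0.001,"dz":0.02,"rx":0,"ry":0,"rz":0.023,"jaw":0.001},
    {"dx":0.014,"dy":-0.001,"dz":0.035,"rx":0,"ry":0,"rz":0.023,"jaw":0.001},
    {"dx":0.014,"dy":-0.001,"dz":0.045,"rx":0,"ry":0,"rz":0.023,"jaw":0.001},
    {"dx":0.014,"dy":-0.001,"dz":0.048,"rx":0,"ry":0,"rz":0.023,"jaw":0.001},
    {"dx":0.014,"dy":-0.001,"dz":0.048,"rx":0,"ry":0,"rz":0.023,"jaw":0.001},
    {"dx":0.014,"dy":-0.001,"dz":0.048,"rx":0,"ry":0,"rz":0.023,"jaw":0.001}
  ]
}}

```text
time_s: 2.45
tcp_pos: [0.4581, 0.1243, 0.1049]
ee_rot: [-3.141, -0.001, 0.112]
wrist_force: [-0.4, 0.0, 0.6]
gripper_width: 0.0012
```

>>> {"fn": "drive_tool", "kwargs": {
  "rows": [
    {"dx":0,"dy":0,"dz":0.004,"rx":0,"ry":0,"rz":0,"jaw":0.001},
    {"dx":0,"dy":0,"dz":0.007,"rx":0,"ry":0,"rz":0,"jaw":0.001},
    {"dx":0,"dy":0,"dz":0.009,"rx":0,"ry":0,"rz":0,"jaw":0.001},
    {"dx":0,"dy":0,"dz":0.01,"rx":0,"ry":0,"rz":0,"jaw":0.001},
    {"dx":0,"dy":0,"dz":0.011,"rx":0,"ry":0,"rz":0,"jaw":0.001},
    {"dx":0,"dy":0,"dz":0.011,"rx":0,"ry":0,"rz":0,"jaw":0.001},
    {"dx":0,"dy":0,"dz":0.011,"rx":0,"ry":0,"rz":0,"jaw":0.001}
  ]
}}

```text
time_s: 3.15
tcp_pos: [0.4574, 0.1246, 0.0932]
ee_rot: [-3.141, 0.0, 0.112]
wrist_force: [-3.3, -0.8, 3.3]
gripper_width: 0.0007
```

>>> {"fn": "drive_tool", "kwargs": {
  "rows": [
    {"dx":0,"dy":0,"dz":0.001,"rx":0,"ry":0,"rz":0,"jaw":0.001},
    {"dx":0,"dy":0,"dz":0.002,"rx":0,"ry":0,"rz":0,"jaw":0.001},
    {"dx":0,"dy":0,"dz":0.003,"rx":0,"ry":0,"rz":0,"jaw":0.001},
    {"dx":0,"dy":0,"dz":0.003,"rx":0,"ry":0,"rz":0,"jaw":0.001}
  ]
}}

```text
time_s: 3.55
tcp_pos: [0.4574, 0.1246, 0.0903]
ee_rot: [-3.141, 0.0, 0.112]
wrist_force: [-4.9, -1.6, 8.8]
gripper_width: 0.0011
```

```bash
cat > chk.py <<'E'
from h import *
import sys
# side-view change vs the initial picture around the lid roof
b=cv2.imread('pics/side.png');n=cv2.resize(manip.snapshot('side')[:,:,::-1],(800,600),interpolation=cv2.INTER_CUBIC)
d=cv2.absdiff(b,n)[120:230,300:400].mean();s=manip.read_state()
print('lid-area diff',round(d,1),s['time_s'],s['tcp_pos'].round(4) if hasattr(s['tcp_pos'],'round') else s['tcp_pos'],np.round(s['wrist_force'],1))
E
python3 chk.py
```

```text
lid-area diff 23.6 3.6 [0.4574 0.1246 0.0903] [-5.  -1.9  6.9]
```

```bash
python3 -c "
from h import *
snap('side','s2',(150,50,350,200),3)"; python3 chk.py
```

```text
lid-area diff 23.2 3.7 [0.4574 0.1245 0.0903] [-4.2 -1.   8.9]
```

View pics/s2.png

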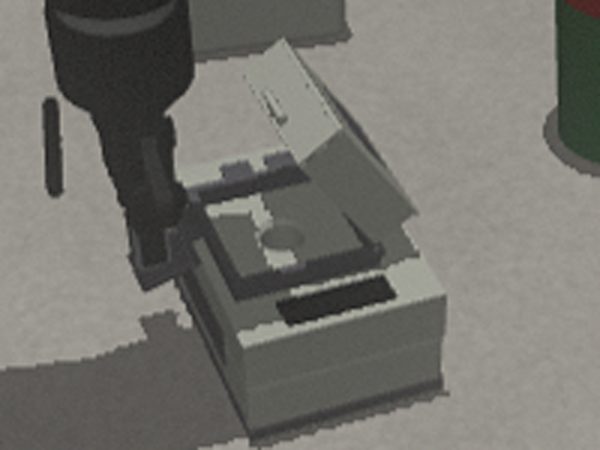

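The lid has swung open, and the well is visible within a rectangular collar rim. Next: retreat upward and go above the vial.

>>> {"fn": "drive_tool", "kwargs": {
  "rows": [
    {"dx":0,"dy":0,"dz":-0.008,"rx":0,"ry":0,"rz":0,"jaw":0.001},
    {"dx":0,"dy":0,"dz":-0.03,"rx":0,"ry":0,"rz":0,"jaw":0.001},
    {"dx":0,"dy":0,"dz":-0.06,"rx":0,"ry":0,"rz":0,"jaw":0.001},
    {"dx":0.0,"dy":0.0,"dz":-0.09,"rx":0,"ry":0,"rz":0,"jaw":0.001},
    {"dx":0.074,"dy":0.254,"dz":-0.09,"rx":0,"ry":0,"rz":0,"jaw":0.05},
    {"dx":0.074,"dy":0.254,"dz":-0.09,"rx":0,"ry":0,"rz":0,"jaw":0.05},
    {"dx":0.074,"dy":0.254,"dz":-0.09,"rx":0,"ry":0,"rz":0,"jaw":0.05},
    {"dx":0.074,"dy":0.254,"dz":-0.09,"rx":0,"ry":0,"rz":0,"jaw":0.05},
    {"dx":0.074,"dy":0.254,"dz":-0.09,"rx":0,"ry":0,"rz":0,"jaw":0.05},
    {"dx":0.074,"dy":0.254,"dz":-0.09,"rx":0,"ry":0,"rz":0,"jaw":0.05},
    {"dx":0.074,"dy":0.254,"dz":-0.09,"rx":0,"ry":0,"rz":0,"jaw":0.05},
    {"dx":0.074,"dy":0.254,"dz":-0.09,"rx":0,"ry":0,"rz":0,"jaw":0.05},
    {"dx":0.074,"dy":0.254,"dz":-0.07,"rx":0,"ry":0,"rz":0,"jaw":0.05},
    {"dx":0.074,"dy":0.254,"dz":-0.05,"rx":0,"ry":0,"rz":0,"jaw":0.05},
    {"dx":0.074,"dy":0.254,"dz":-0.05,"rx":0,"ry":0,"rz":0,"jaw":0.05}
  ]
}}

```text
time_s: 5.2
tcp_pos: [0.5576, -0.1173, 0.1382]
ee_rot: [-3.139, 0.004, 0.114]
wrist_force: [-0.1, -0.5, 0.0]
gripper_width: 0.05
```

```bash
python3 - <<'E'
from h import *
p=snap('wrist','w4',None,1.4286)
s=manip.read_state();print(s['time_s'],s['tcp_pos'],s['ee_rot'],s['wrist_force'],s['gripper_width'])
print((proj(p,[.559,-.1193,.06])*1.4286).round())
print((proj(p,s['tcp_pos'])*1.4286).round())
im=cv2.imread('pics/w4.png');A=im[140:500,280:520]
t=manip.snapshot('top')[:,:,::-1][150:280,105:240];t=cv2.resize(t,(374,360),interpolation=cv2.INTER_CUBIC)
cv2.imwrite('pics/c4.png',np.hstack([A,t]))
E
```

```text
5.25 [ 0.55841066 -0.11773451  0.13957122] [-3.13954596e+00  2.11133363e-03  1.13729762e-01] [ 0.22208214 -0.16234969  0.45221591] 0.05024539857680221
[406. 314.]
[403. 381.]
```

View pics/c4.png

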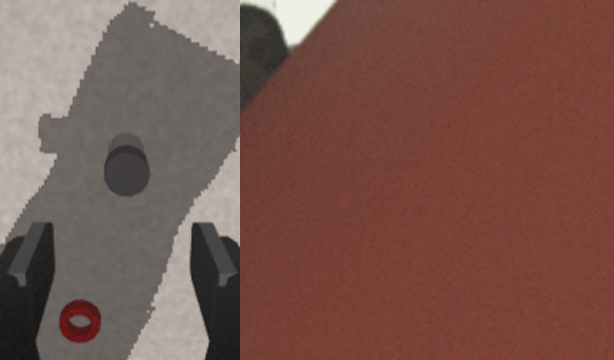

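The vial cap centre is at (407,314), against a predicted (406,314). The arm blocks the top view. Next: descend and grip.

>>> {"fn": "drive_tool", "kwargs": {
  "rows": [
    {"dx":0.0005,"dy":0.0017,"dz":0.03,"rx":0,"ry":0,"rz":0,"jaw":0.05},
    {"dx":0.0005,"dy":0.0017,"dz":0.06,"rx":0,"ry":0,"rz":0,"jaw":0.05},
    {"dx":0.0005,"dy":0.0017,"dz":0.085,"rx":0,"ry":0,"rz":0,"jaw":0.05},
    {"dx":0.0005,"dy":0.0017,"dz":0.0995,"rx":0,"ry":0,"rz":0,"jaw":0.05},
    {"dx":0.0005,"dy":0.0017,"dz":0.0995,"rx":0,"ry":0,"rz":0,"jaw":0.05},
    {"dx":0.0005,"dy":0.0017,"dz":0.0995,"rx":0,"ry":0,"rz":0,"jaw":0.05},
    {"dx":0.0005,"dy":0.0017,"dz":0.0995,"rx":0,"ry":0,"rz":0,"jaw":0.02},
    {"dx":0.0005,"dy":0.0017,"dz":0.0995,"rx":0,"ry":0,"rz":0,"jaw":0.02},
    {"dx":0.0005,"dy":0.0017,"dz":0.0995,"rx":0,"ry":0,"rz":0,"jaw":0.02},
    {"dx":0.0005,"dy":0.0017,"dz":0.0995,"rx":0,"ry":0,"rz":0,"jaw":0.02},
    {"dx":0.0005,"dy":0.0017,"dz":0.0995,"rx":0,"ry":0,"rz":0,"jaw":0.02},
    {"dx":0.0005,"dy":0.0017,"dz":0.0995,"rx":0,"ry":0,"rz":0,"jaw":0.02}
  ],
  "force": 25
}}

```text
time_s: 6.5
tcp_pos: [0.5613, -0.1213, 0.0419]
ee_rot: [-3.141, -0.002, 0.112]
wrist_force: [-0.0, 0.8, 7.3]
gripper_width: 0.0242
```

>>> {"fn": "drive_tool", "kwargs": {
  "rows": [
    {"dx":0,"dy":0,"dz":-0.003,"rx":0,"ry":0,"rz":0,"jaw":0.02},
    {"dx":0,"dy":0,"dz":-0.008,"rx":0,"ry":0,"rz":0,"jaw":0.02},
    {"dx":0,"dy":0,"dz":-0.02,"rx":0,"ry":0,"rz":0,"jaw":0.02},
    {"dx":0,"dy":0,"dz":-0.04,"rx":0,"ry":0,"rz":0,"jaw":0.02},
    {"dx":0,"dy":0,"dz":-0.07,"rx":0,"ry":0,"rz":0,"jaw":0.02},
    {"dx":0,"dy":0,"dz":-0.1,"rx":0,"ry":0,"rz":0,"jaw":0.02},
    {"dx":0,"dy":0,"dz":-0.13,"rx":0,"ry":0,"rz":0,"jaw":0.02},
    {"dx":0,"dy":0,"dz":-0.13,"rx":0,"ry":0,"rz":0,"jaw":0.02},
    {"dx":0,"dy":0,"dz":-0.13,"rx":0,"ry":0,"rz":0,"jaw":0.02}
  ]
}}

```text
time_s: 7.4
tcp_pos: [0.5607, -0.1214, 0.1716]
ee_rot: [3.142, -0.002, 0.112]
wrist_force: [0.5, -0.2, -1.3]
gripper_width: 0.0246
```

```bash
python3 - <<'E'
from h import *
p=snap('wrist','w5',None,1.4286)
s=manip.read_state();print(s['time_s'],s['tcp_pos'],s['ee_rot'],s['wrist_force'],s['gripper_width'])
print((proj(p,s['tcp_pos'])*1.4286).round())
c=np.array(s['tcp_pos'])
ps=manip.camera_params('side');print((proj(ps,c)).round())
u,v=proj(ps,c).astype(int)
im=cv2.imread('pics/w5.png');A=im[250:600,230:580]
t=manip.snapshot('side')[:,:,::-1][v-60:v+60,u-60:u+60];t=cv2.resize(t,(350,350),interpolation=cv2.INTER_CUBIC)
cv2.imwrite('pics/c5.png',np.hstack([A,t]))
E
```

```text
7.45 [ 0.56000455 -0.12118135  0.17053852] [-3.14082480e+00  1.45279691e-04  1.11921368e-01] [-0.03077845  0.18781162 -1.50285803] 0.024593410055114187
[400. 382.]
[292. 188.]
```

View pics/c5.png

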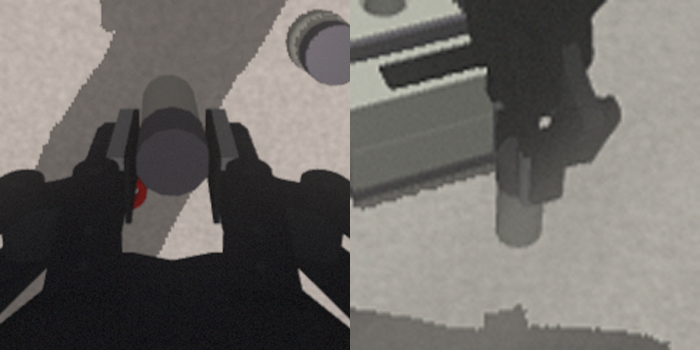

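The vial is held between the pads; cap-top centre is at about (402,411) of the full 800-wide picture. Computing its offset and the move to the well.

```bash
python3 - <<'E'
from h import *
p=manip.camera_params('wrist');s=manip.read_state();tc=np.array(s['tcp_pos']);a=s['ee_rot'][2]
k=1/1.4286
for zz in(.017,.019,.021):
    X=atz(p,402*k,410*k,tc[2]+zz);print(zz,X.round(4),(X-tc).round(4))
for X in(.559,-.1193,.06),:pass
def T(d):return [np.cos(a)*d[0]+np.sin(a)*d[1],np.sin(a)*d[0]-np.cos(a)*d[1]]
print(T((np.array([.5415,.1348])-tc[:2])),tc,a)
# expected foot-ellipse & edge
for off in((0,0),(-.0015,.0)):
  for z in(.019,-.041):print(off,z,(proj(p,tc+[off[0],off[1],z])/k).round(1))
E
```

```text
0.017 [ 0.5577 -0.1216  0.187 ] [-0.0019 -0.0005  0.017 ]
0.019 [ 0.5589 -0.1215  0.189 ] [-0.0008 -0.0004  0.019 ]
0.021 [ 0.5601 -0.1214  0.191 ] [ 0.0004 -0.0003  0.021 ]
[np.float64(0.010501367451674268), np.float64(-0.25629313750151334)] [ 0.55966772 -0.121064    0.16995177] 0.11183753694408383
(0, 0) 0.019 [401.  407.9]
(0, 0) -0.041 [401.4 341. ]
(-0.0015, 0.0) 0.019 [400.5 411.9]
(-0.0015, 0.0) -0.041 [401. 344.]
```

>>> {"fn": "drive_tool", "kwargs": {
  "rows": [
    {"dx":0.0115,"dy":-0.04,"dz":0,"rx":0,"ry":0,"rz":0,"jaw":0.02},
    {"dx":0.0115,"dy":-0.08,"dz":0,"rx":0,"ry":0,"rz":0,"jaw":0.02},
    {"dx":0.0115,"dy":-0.12,"dz":0,"rx":0,"ry":0,"rz":0,"jaw":0.02},
    {"dx":0.0115,"dy":-0.16,"dz":0,"rx":0,"ry":0,"rz":0,"jaw":0.02},
    {"dx":0.0115,"dy":-0.2,"dz":0,"rx":0,"ry":0,"rz":0,"jaw":0.02},
    {"dx":0.0115,"dy":-0.235,"dz":0,"rx":0,"ry":0,"rz":0,"jaw":0.02},
    {"dx":0.0115,"dy":-0.256,"dz":0,"rx":0,"ry":0,"rz":0,"jaw":0.02},
    {"dx":0.0115,"dy":-0.256,"dz":0,"rx":0,"ry":0,"rz":0,"jaw":0.02},
    {"dx":0.0115,"dy":-0.256,"dz":0.01,"rx":0,"ry":0,"rz":0,"jaw":0.02},
    {"dx":0.0115,"dy":-0.256,"dz":0.02,"rx":0,"ry":0,"rz":0,"jaw":0.02},
    {"dx":0.0115,"dy":-0.256,"dz":0.02,"rx":0,"ry":0,"rz":0,"jaw":0.02},
    {"dx":0.0115,"dy":-0.256,"dz":0.02,"rx":0,"ry":0,"rz":0,"jaw":0.02}
  ]
}}

```text
time_s: 8.7
tcp_pos: [0.5428, 0.1336, 0.15]
ee_rot: [-3.141, 0.001, 0.11]
wrist_force: [-0.3, 0.2, -1.1]
gripper_width: 0.0242
```

```bash
python3 - <<'E'
from h import *
p=snap('wrist','w6',None,1.4286)
P=[]
for i in range(1):
    s=manip.read_state();P.append(s['tcp_pos'])
print(P,s['ee_rot'],s['wrist_force'],s['gripper_width'])
k=1.4286
print('well',(proj(p,[.5415,.1348,.085])*k).round())
print('foot at',(proj(p,np.array(P[0])+[0,0,-.041])*k).round())
t=manip.snapshot('side')[:,:,::-1][80:210,180:330];t=cv2.resize(t,(404,350),interpolation=cv2.INTER_CUBIC)
im=cv2.imread('pics/w6.png')[200:550,200:596]
cv2.imwrite('pics/c6.png',np.hstack([im,t]))
E
```

```text
[array([0.54312731, 0.13372784, 0.15051297])] [-3.14088404e+00  4.96307266e-04  1.10569120e-01] [ 0.29006119 -0.33851228 -1.21223283] 0.024598248432415815
well [399. 326.]
foot at [401. 341.]
```

View pics/c6.png

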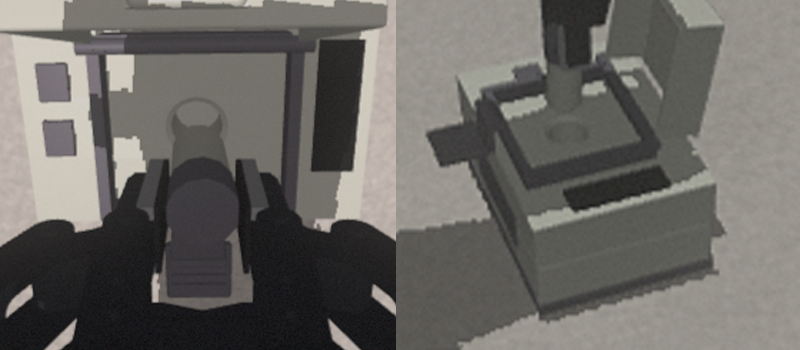

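```bash
python3 - <<'E'
from h import *
p=manip.camera_params('wrist');th=np.linspace(0,6.283,200)
for r in(.0135,.0165):
  for x in(.5395,.5405,.5415):
    q=np.array([proj(p,[x+r*np.cos(t),.1348+r*np.sin(t),.085])*1.4286 for t in th])-200
    print(r,x,'top',q[:,1].min().round(1),'L/R',q[:,0].min().round(1),q[:,0].max().round(1))
im=cv2.imread('pics/c6.png',0);print(im[88:112:1,198].tolist());print(im[125,155:180].tolist(),im[125,218:240].tolist())
print(manip.read_state()['tcp_pos'])
E
```

```text
0.0135 0.5395 top 105.8 L/R 173.3 224.5
0.0135 0.5405 top 104.0 L/R 173.4 224.8
0.0135 0.5415 top 102.1 L/R 173.6 225.0
0.0165 0.5395 top 100.3 L/R 167.6 230.2
0.0165 0.5405 top 98.4 L/R 167.7 230.5
0.0165 0.5415 top 96.5 L/R 167.9 230.7
[114, 115, 115, 114, 114, 114, 114, 114, 112, 104, 96, 95, 99, 108, 114, 114, 113, 114, 114, 115, 114, 112, 114, 114]
[115, 115, 115, 115, 116, 116, 115, 115, 115, 114, 110, 105, 103, 103, 103, 100, 89, 80, 80, 82, 82, 80, 81, 81, 82] [81, 79, 77, 80, 89, 100, 102, 102, 102, 105, 109, 113, 114, 113, 113, 113, 114, 114, 114, 115, 114, 113]
[0.54332874 0.13389353 0.15080485]
```

>>> {"fn": "drive_tool", "kwargs": {
  "rows": [
    {"dx":-0.001,"dy":-0.0023,"dz":0,"rx":0,"ry":0,"rz":0,"jaw":0.02},
    {"dx":-0.001,"dy":-0.0023,"dz":0.01,"rx":0,"ry":0,"rz":0,"jaw":0.02},
    {"dx":-0.001,"dy":-0.0023,"dz":0.02,"rx":0,"ry":0,"rz":0,"jaw":0.02},
    {"dx":-0.001,"dy":-0.0023,"dz":0.023,"rx":0,"ry":0,"rz":0,"jaw":0.02},
    {"dx":-0.001,"dy":-0.0023,"dz":0.026,"rx":0,"ry":0,"rz":0,"jaw":0.02},
    {"dx":-0.001,"dy":-0.0023,"dz":0.029,"rx":0,"ry":0,"rz":0,"jaw":0.02},
    {"dx":-0.001,"dy":-0.0023,"dz":0.029,"rx":0,"ry":0,"rz":0,"jaw":0.02}
  ]
}}

```text
time_s: 9.5
tcp_pos: [0.542, 0.1355, 0.1215]
ee_rot: [-3.14, 0.0, 0.114]
wrist_force: [0.4, 0.1, -1.0]
gripper_width: 0.0245
```

>>> {"fn": "drive_tool", "kwargs": {
  "rows": [
    {"dx":0,"dy":0,"dz":0.003,"rx":0,"ry":0,"rz":0,"jaw":0.02},
    {"dx":0,"dy":0,"dz":0.006,"rx":0,"ry":0,"rz":0,"jaw":0.02},
    {"dx":0,"dy":0,"dz":0.008,"rx":0,"ry":0,"rz":0,"jaw":0.02},
    {"dx":0,"dy":0,"dz":0.008,"rx":0,"ry":0,"rz":0,"jaw":0.02}
  ]
}}

```text
time_s: 9.9
tcp_pos: [0.5419, 0.1355, 0.1135]
ee_rot: [-3.14, 0.0, 0.114]
wrist_force: [0.5, -0.8, -1.1]
gripper_width: 0.0243
```

>>> {"fn": "drive_tool", "kwargs": {
  "rows": [
    {"dx":0,"dy":0,"dz":0.004,"rx":0,"ry":0,"rz":0,"jaw":0.02},
    {"dx":0,"dy":0,"dz":0.008,"rx":0,"ry":0,"rz":0,"jaw":0.02},
    {"dx":0,"dy":0,"dz":0.012,"rx":0,"ry":0,"rz":0,"jaw":0.02},
    {"dx":0,"dy":0,"dz":0.014,"rx":0,"ry":0,"rz":0,"jaw":0.02},
    {"dx":0,"dy":0,"dz":0.014,"rx":0,"ry":0,"rz":0,"jaw":0.02}
  ]
}}

```text
time_s: 10.4
tcp_pos: [0.5418, 0.1355, 0.0993]
ee_rot: [-3.14, 0.0, 0.114]
wrist_force: [1.4, -1.0, -0.9]
gripper_width: 0.024
```

>>> {"fn": "drive_tool", "kwargs": {
  "rows": [
    {"dx":0,"dy":0,"dz":0.003,"rx":0,"ry":0,"rz":0,"jaw":0.02},
    {"dx":0,"dy":0,"dz":0.005,"rx":0,"ry":0,"rz":0,"jaw":0.02},
    {"dx":0,"dy":0,"dz":0.006,"rx":0,"ry":0,"rz":0,"jaw":0.02},
    {"dx":0,"dy":0,"dz":0.007,"rx":0,"ry":0,"rz":0,"jaw":0.02},
    {"dx":0,"dy":0,"dz":0.007,"rx":0,"ry":0,"rz":0,"jaw":0.02}
  ]
}}

```text
time_s: 10.9
tcp_pos: [0.5419, 0.1356, 0.0926]
ee_rot: [-3.14, 0.0, 0.114]
wrist_force: [0.8, 0.5, -1.4]
gripper_width: 0.0243
```

>>> {"fn": "drive_tool", "kwargs": {
  "rows": [
    {"dx":0,"dy":0,"dz":0.001,"rx":0,"ry":0,"rz":0,"jaw":0.02},
    {"dx":0,"dy":0,"dz":0.002,"rx":0,"ry":0,"rz":0,"jaw":0.02},
    {"dx":0,"dy":0,"dz":0.002,"rx":0,"ry":0,"rz":0,"jaw":0.02}
  ]
}}

```text
time_s: 11.2
tcp_pos: [0.5428, 0.1358, 0.0919]
ee_rot: [-3.14, -0.002, 0.114]
wrist_force: [-1.2, 0.3, 10.8]
gripper_width: 0.0243
```

Floor felt at TCP z 0.092, as expected for a home seat. Next: release, rise, then shut the fingers and confirm by touching the cap top.

>>> {"fn": "drive_tool", "kwargs": {
  "rows": [
    {"dx":0,"dy":0,"dz":-0.001,"rx":0,"ry":0,"rz":0,"jaw":0.04},
    {"dx":0,"dy":0,"dz":-0.001,"rx":0,"ry":0,"rz":0,"jaw":0.04},
    {"dx":0,"dy":0,"dz":-0.001,"rx":0,"ry":0,"rz":0,"jaw":0.04},
    {"dx":0,"dy":0,"dz":-0.001,"rx":0,"ry":0,"rz":0,"jaw":0.04},
    {"dx":0,"dy":0,"dz":-0.01,"rx":0,"ry":0,"rz":0,"jaw":0.04},
    {"dx":0,"dy":0,"dz":-0.025,"rx":0,"ry":0,"rz":0,"jaw":0.04},
    {"dx":0,"dy":0,"dz":-0.04,"rx":0,"ry":0,"rz":0,"jaw":0.04},
    {"dx":0,"dy":0,"dz":-0.045,"rx":0,"ry":0,"rz":0,"jaw":0.001},
    {"dx":0,"dy":0,"dz":-0.045,"rx":0,"ry":0,"rz":0,"jaw":0.001},
    {"dx":0,"dy":0,"dz":-0.045,"rx":0,"ry":0,"rz":0,"jaw":0.001},
    {"dx":0,"dy":0,"dz":-0.04,"rx":0,"ry":0,"rz":0,"jaw":0.001},
    {"dx":0,"dy":0,"dz":-0.03,"rx":0,"ry":0,"rz":0,"jaw":0.001},
    {"dx":0,"dy":0,"dz":-0.025,"rx":0,"ry":0,"rz":0,"jaw":0.001},
    {"dx":0,"dy":0,"dz":-0.025,"rx":0,"ry":0,"rz":0,"jaw":0.001}
  ]
}}

```text
time_s: 12.6
tcp_pos: [0.541, 0.1354, 0.1142]
ee_rot: [-3.14, 0.003, 0.114]
wrist_force: [-0.5, -0.5, -0.5]
gripper_width: 0.0012
```

>>> {"fn": "drive_tool", "kwargs": {
  "rows": [
    {"dx":0,"dy":0,"dz":0.002,"rx":0,"ry":0,"rz":0,"jaw":0.001},
    {"dx":0,"dy":0,"dz":0.003,"rx":0,"ry":0,"rz":0,"jaw":0.001},
    {"dx":0,"dy":0,"dz":0.004,"rx":0,"ry":0,"rz":0,"jaw":0.001},
    {"dx":0,"dy":0,"dz":0.005,"rx":0,"ry":0,"rz":0,"jaw":0.001},
    {"dx":0,"dy":0,"dz":0.005,"rx":0,"ry":0,"rz":0,"jaw":0.001}
  ]
}}

```text
time_s: 13.1
tcp_pos: [0.542, 0.1356, 0.1107]
ee_rot: [-3.14, -0.0, 0.114]
wrist_force: [0.5, -0.2, 0.0]
gripper_width: 0.0008
```

>>> {"fn": "drive_tool", "kwargs": {
  "rows": [
    {"dx":0,"dy":0,"dz":0.001,"rx":0,"ry":0,"rz":0,"jaw":0.001},
    {"dx":0,"dy":0,"dz":0.0015,"rx":0,"ry":0,"rz":0,"jaw":0.001},
    {"dx":0,"dy":0,"dz":0.0015,"rx":0,"ry":0,"rz":0,"jaw":0.001}
  ]
}}

```text
time_s: 13.4
tcp_pos: [0.5427, 0.1356, 0.1101]
ee_rot: [-3.14, -0.002, 0.114]
wrist_force: [-0.9, -0.4, 8.1]
gripper_width: 0.0011
```

The cap top was felt at z 0.110, so the vial is fully home (25 mm above the deck). Next: up, over and down behind the open lid.

>>> {"fn": "drive_tool", "kwargs": {
  "rows": [
    {"dx":0,"dy":0,"dz":-0.03,"rx":0,"ry":0,"rz":0,"jaw":0.001},
    {"dx":0,"dy":0,"dz":-0.07,"rx":0,"ry":0,"rz":0,"jaw":0.001},
    {"dx":0,"dy":0,"dz":-0.11,"rx":0,"ry":0,"rz":0,"jaw":0.001},
    {"dx":0,"dy":0,"dz":-0.14,"rx":0,"ry":0,"rz":0,"jaw":0.001},
    {"dx":0.03,"dy":0,"dz":-0.14,"rx":0,"ry":0,"rz":0,"jaw":0.001},
    {"dx":0.07,"dy":0,"dz":-0.14,"rx":0,"ry":0,"rz":0,"jaw":0.001},
    {"dx":0.11,"dy":0,"dz":-0.14,"rx":0,"ry":0,"rz":0,"jaw":0.001},
    {"dx":0.125,"dy":0,"dz":-0.14,"rx":0,"ry":0,"rz":0,"jaw":0.001},
    {"dx":0.125,"dy":0,"dz":-0.14,"rx":0,"ry":0,"rz":0,"jaw":0.001},
    {"dx":0.125,"dy":0,"dz":-0.12,"rx":0,"ry":0,"rz":0,"jaw":0.001},
    {"dx":0.125,"dy":0,"dz":-0.09,"rx":0,"ry":0,"rz":0,"jaw":0.001},
    {"dx":0.125,"dy":0,"dz":-0.06,"rx":0,"ry":0,"rz":0,"jaw":0.001},
    {"dx":0.125,"dy":0,"dz":-0.05,"rx":0,"ry":0,"rz":0,"jaw":0.001},
    {"dx":0.125,"dy":0,"dz":-0.05,"rx":0,"ry":0,"rz":0,"jaw":0.001}
  ]
}}

```text
time_s: 14.8
tcp_pos: [0.6646, 0.1496, 0.1583]
ee_rot: [-3.14, 0.003, 0.114]
wrist_force: [-0.1, 0.3, 0.2]
gripper_width: 0.0014
```

```bash
python3 - <<'E'
from h import *
s=manip.read_state();print(s['time_s'],s['tcp_pos'],s['ee_rot'],s['wrist_force'])
t=np.array(s['tcp_pos']);a=.1123;d=t-[.5415,.1352,0]
x=d[0]*np.cos(a)+d[1]*np.sin(a);y=-d[0]*np.sin(a)+d[1]*np.cos(a)
print('reader',x,y)
# waypoint table, dx/dz from here (mm), finger front corner on roof at d
H=.0966
for th,dd in((1.57,60),(1.4,62),(1.2,64),(1.0,67),(.8,70),(.6,74),(.45,78),(.3,82),(.2,84),(.12,86),(.06,86),(.03,86),(0,86)):
    P=np.array([-dd*np.cos(th)+34*np.sin(th),dd*np.sin(th)+34*np.cos(th)])/1e3
    print(th,dd,'dx %.1f dz %.1f'%((.045+P[0]+.011-x)*1e3,(t[2]-H-P[1])*1e3))
E
```

```text
14.8 [0.6646047  0.1495657  0.15833955] [-3.13993633e+00  2.81099529e-03  1.13721517e-01] [-0.08390711  0.29320938  0.21259226]
reader 0.12393913623582466 0.0004795923897081677
1.57 60 dx -34.0 dz 1.7
1.4 62 dx -45.0 dz -5.1
1.2 64 dx -59.4 dz -10.2
1.0 67 dx -75.5 dz -13.0
0.8 70 dx -92.3 dz -12.2
0.6 74 dx -109.8 dz -8.1
0.45 78 dx -123.4 dz -2.8
0.3 82 dx -136.2 dz 5.0
0.2 84 dx -143.5 dz 11.7
0.12 86 dx -149.3 dz 17.7
0.06 86 dx -151.7 dz 22.6
0.03 86 dx -152.9 dz 25.2
0 86 dx -153.9 dz 27.7
```

>>> {"fn": "drive_tool", "kwargs": {
  "rows": [
    {"dx":-0.01,"dy":0,"dz":0.001,"rx":0,"ry":0,"rz":0,"jaw":0.001},
    {"dx":-0.018,"dy":0,"dz":0.001,"rx":0,"ry":0,"rz":0,"jaw":0.001},
    {"dx":-0.026,"dy":0,"dz":0.001,"rx":0,"ry":0,"rz":0,"jaw":0.001},
    {"dx":-0.034,"dy":0,"dz":0.001,"rx":0,"ry":0,"rz":0,"jaw":0.001},
    {"dx":-0.039,"dy":0,"dz":-0.002,"rx":0,"ry":0,"rz":0,"jaw":0.001},
    {"dx":-0.045,"dy":0,"dz":-0.005,"rx":0,"ry":0,"rz":0,"jaw":0.001},
    {"dx":-0.052,"dy":0,"dz":-0.008,"rx":0,"ry":0,"rz":0,"jaw":0.001},
    {"dx":-0.059,"dy":0,"dz":-0.01,"rx":0,"ry":0,"rz":0,"jaw":0.001},
    {"dx":-0.067,"dy":0,"dz":-0.012,"rx":0,"ry":0,"rz":0,"jaw":0.001},
    {"dx":-0.075,"dy":0,"dz":-0.013,"rx":0,"ry":0,"rz":0,"jaw":0.001},
    {"dx":-0.083,"dy":0,"dz":-0.013,"rx":0,"ry":0,"rz":0,"jaw":0.001},
    {"dx":-0.092,"dy":0,"dz":-0.012,"rx":0,"ry":0,"rz":0,"jaw":0.001},
    {"dx":-0.092,"dy":0,"dz":-0.012,"rx":0,"ry":0,"rz":0,"jaw":0.001}
  ]
}}

```text
time_s: 16.1
tcp_pos: [0.5733, 0.1391, 0.1712]
ee_rot: [-3.14, 0.001, 0.114]
wrist_force: [1.8, 0.2, 2.5]
gripper_width: 0.0007
```

>>> {"fn": "drive_tool", "kwargs": {
  "rows": [
    {"dx":-0.009,"dy":0,"dz":0.002,"rx":0,"ry":0,"rz":0,"jaw":0.001},
    {"dx":-0.017,"dy":0,"dz":0.004,"rx":0,"ry":0,"rz":0,"jaw":0.001},
    {"dx":-0.024,"dy":0,"dz":0.0065,"rx":0,"ry":0,"rz":0,"jaw":0.001},
    {"dx":-0.03,"dy":0,"dz":0.009,"rx":0,"ry":0,"rz":0,"jaw":0.001},
    {"dx":-0.036,"dy":0,"dz":0.013,"rx":0,"ry":0,"rz":0,"jaw":0.001},
    {"dx":-0.042,"dy":0,"dz":0.017,"rx":0,"ry":0,"rz":0,"jaw":0.001},
    {"dx":-0.046,"dy":0,"dz":0.0205,"rx":0,"ry":0,"rz":0,"jaw":0.001},
    {"dx":-0.049,"dy":0,"dz":0.024,"rx":0,"ry":0,"rz":0,"jaw":0.001},
    {"dx":-0.052,"dy":0,"dz":0.027,"rx":0,"ry":0,"rz":0,"jaw":0.001},
    {"dx":-0.054,"dy":0,"dz":0.03,"rx":0,"ry":0,"rz":0,"jaw":0.001},
    {"dx":-0.054,"dy":0,"dz":0.03,"rx":0,"ry":0,"rz":0,"jaw":0.001}
  ]
}}

```text
time_s: 17.2
tcp_pos: [0.5209, 0.1331, 0.141]
ee_rot: [-3.14, 0.0, 0.114]
wrist_force: [1.3, -0.2, 1.9]
gripper_width: 0.0014
```

>>> {"fn": "drive_tool", "kwargs": {
  "rows": [
    {"dx":-0.001,"dy":0,"dz":0.002,"rx":0,"ry":0,"rz":0,"jaw":0.001},
    {"dx":-0.002,"dy":0,"dz":0.004,"rx":0,"ry":0,"rz":0,"jaw":0.001},
    {"dx":-0.003,"dy":0,"dz":0.006,"rx":0,"ry":0,"rz":0,"jaw":0.001},
    {"dx":-0.003,"dy":0,"dz":0.007,"rx":0,"ry":0,"rz":0,"jaw":0.001},
    {"dx":-0.003,"dy":0,"dz":0.007,"rx":0,"ry":0,"rz":0,"jaw":0.001}
  ]
}}

```text
time_s: 17.7
tcp_pos: [0.5178, 0.1327, 0.1348]
ee_rot: [-3.14, 0.0, 0.114]
wrist_force: [-1.4, -0.7, 9.8]
gripper_width: 0.0012
```

>>> {"fn": "drive_tool", "kwargs": {
  "rows": [
    {"dx":0,"dy":0,"dz":0.001,"rx":0,"ry":0,"rz":0,"jaw":0.001},
    {"dx":0,"dy":0,"dz":0.0015,"rx":0,"ry":0,"rz":0,"jaw":0.001},
    {"dx":0,"dy":0,"dz":0.0015,"rx":0,"ry":0,"rz":0,"jaw":0.001}
  ]
}}

```text
time_s: 18.0
tcp_pos: [0.517, 0.1327, 0.1324]
ee_rot: [-3.14, 0.002, 0.114]
wrist_force: [-4.6, -0.8, 5.4]
gripper_width: 0.0011
```

>>> {"fn": "drive_tool", "kwargs": {
  "rows": [
    {"dx":0,"dy":0,"dz":0.0007,"rx":0,"ry":0,"rz":0,"jaw":0.001},
    {"dx":0,"dy":0,"dz":0.0012,"rx":0,"ry":0,"rz":0,"jaw":0.001},
    {"dx":0,"dy":0,"dz":0.0012,"rx":0,"ry":0,"rz":0,"jaw":0.001}
  ]
}}

```text
time_s: 18.3
tcp_pos: [0.5171, 0.1327, 0.1319]
ee_rot: [-3.14, 0.002, 0.114]
wrist_force: [-8.2, -1.8, 12.4]
gripper_width: 0.001
```

>>> {"fn": "drive_tool", "kwargs": {
  "rows": [
    {"dx":0.001,"dy":0,"dz":0.0006,"rx":0,"ry":0,"rz":0,"jaw":0.001},
    {"dx":0.001,"dy":0,"dz":0.0006,"rx":0,"ry":0,"rz":0,"jaw":0.001}
  ]
}}

```text
time_s: 18.5
tcp_pos: [0.5171, 0.1327, 0.1316]
ee_rot: [-3.14, 0.003, 0.114]
wrist_force: [-13.3, -2.5, 20.6]
gripper_width: 0.0013
```

Stiff now, so it is on the stop (force dip 9.8 → 5.4 N at the catch, then 20 N). Backing off.

>>> {"fn": "drive_tool", "kwargs": {
  "rows": [
    {"dx":0,"dy":0,"dz":-0.003,"rx":0,"ry":0,"rz":0,"jaw":0.001},
    {"dx":0,"dy":0,"dz":-0.005,"rx":0,"ry":0,"rz":0,"jaw":0.001},
    {"dx":0,"dy":0,"dz":-0.008,"rx":0,"ry":0,"rz":0,"jaw":0.001},
    {"dx":0,"dy":0,"dz":-0.02,"rx":0,"ry":0,"rz":0,"jaw":0.001},
    {"dx":0,"dy":0,"dz":-0.05,"rx":0,"ry":0,"rz":0,"jaw":0.001},
    {"dx":0,"dy":0,"dz":-0.1,"rx":0,"ry":0,"rz":0,"jaw":0.001},
    {"dx":0,"dy":0.04,"dz":-0.12,"rx":0,"ry":0,"rz":0,"jaw":0.001},
    {"dx":-0.04,"dy":0.09,"dz":-0.12,"rx":0,"ry":0,"rz":0,"jaw":0.001},
    {"dx":-0.08,"dy":0.14,"dz":-0.12,"rx":0,"ry":0,"rz":0,"jaw":0.001},
    {"dx":-0.12,"dy":0.19,"dz":-0.12,"rx":0,"ry":0,"rz":0,"jaw":0.001},
    {"dx":-0.16,"dy":0.23,"dz":-0.12,"rx":0,"ry":0,"rz":0,"jaw":0.001},
    {"dx":-0.16,"dy":0.25,"dz":-0.12,"rx":0,"ry":0,"rz":0,"jaw":0.001},
    {"dx":-0.16,"dy":0.25,"dz":-0.12,"rx":0,"ry":0,"rz":0,"jaw":0.001},
    {"dx":-0.16,"dy":0.25,"dz":-0.12,"rx":0,"ry":0,"rz":0,"jaw":0.001}
  ]
}}

```text
time_s: 19.9
tcp_pos: [0.388, -0.1357, 0.2514]
ee_rot: [-3.141, -0.001, 0.11]
wrist_force: [0.4, 0.5, -0.2]
gripper_width: 0.001
```

```bash
python3 chk.py; python3 - <<'E'
from h import *
f=lambda i:cv2.resize(i,(400,390),interpolation=cv2.INTER_CUBIC)
A=f(cv2.resize(manip.snapshot('top')[:,:,::-1],(800,600),interpolation=cv2.INTER_CUBIC)[230:390,160:335])
B=f(cv2.resize(manip.snapshot('side')[:,:,::-1],(800,600),interpolation=cv2.INTER_CUBIC)[120:290,265:435])
cv2.imwrite('pics/end.png',np.hstack([A,B]))
E
```

```text
lid-area diff 9.8 19.95 [ 0.3885 -0.1345  0.2512] [0.2 0.7 0.2]
```

View pics/end.png

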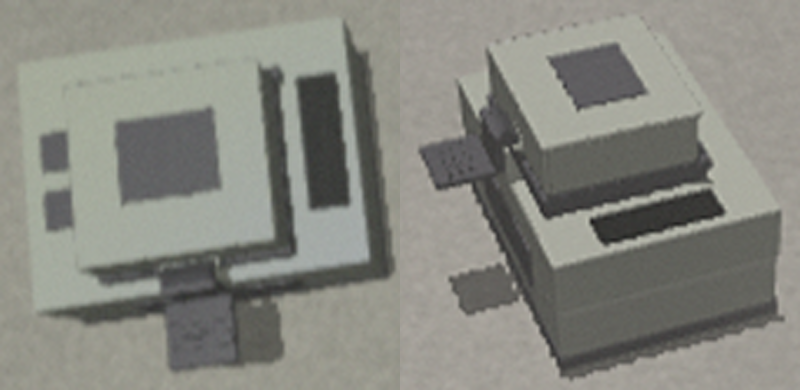

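The lid is shut and the tab is back up, both at their starting pixel positions in both views. One stability check, then hand in.

```bash
python3 - <<'E'
from h import *
g=lambda:manip.snapshot('side').astype(float)[84:200,185:305]
a=(g()+g()+g())/3
for i in range(10):g()
b=(g()+g()+g())/3
o=cv2.resize(cv2.imread('pics/side.png'),(560,420),interpolation=cv2.INTER_AREA)[84:200,185:305,::-1].astype(float)
print('drift',abs(a-b).mean(),'shift vs start px',cv2.phaseCorrelate(o.mean(2),b.mean(2)),'time',manip.read_state()['time_s'])
manip.sign_off()
E
```

```text
drift 0.9272669220945082 shift vs start px ((-0.02592279309942569, -0.04709479709789832), 0.9755778902584139) time 20.85
the job is handed in; nothing more can be done
```

The vial is in the reader and the lid is latched shut over it, and I handed the job in at about 21 s of the 72 s allowed. I got no verdict back.

- **Button:** I pressed it with closed fingers. The lid had popped open by about 6–7 mm of travel, at a peak of about 9 N. That is above the 3–5 N expected, because I was still pressing after the lid let go.
- **Vial:** I gripped it by the cap and lowered it into the well until I felt the floor at 11 N. After letting go, I touched the cap top at z = 0.110 m, which is 25 mm above the deck, so it is fully home.
- **Lid:** I swung it down from behind and pressed near the front edge. The force rose to about 10 N, dipped to 5 N at the catch, then went stiff on the stop with a peak of 21 N down (about 25 N counting the sideways drag), under the 30 N limit.
- **Last checks:** With the arm clear, pictures from both cameras show the lid shut and the button up where they started. The side view matched its starting picture to within 0.05 px and stayed steady over about 0.8 s.

Two checks were weaker:
- A rough picture comparison of the lid area differed from the starting picture by 9.8 grey levels. The better check above showed no shift, so I took that as image noise or lighting.
- I did not measure the other objects on the bench again at the end, but felt no contact with them.

The first two multi-row move calls were refused because the rows lacked some fields, so nothing moved in them. I looked at 11 pictures, against the 8 planned and the limit of 12.

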